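Take down a table lamp and show its stem to the inspection camera

TASK

Take this table lamp apart for inspection: first lower its loose brass ball finial gently into the deep steel pot (do not drop it in) and let go of it there, then draw the porcelain stem up out of the lamp's foot. Hold the stem in the air before the inspection camera, plug end towards the lens, in line with the lens axis, with the end of the plug about 80 mm in front of the glass, and finish while still holding it there, steady. Leave the foot standing where it is, keep off the camera, and do not disturb the other things on the bench.

Things in the scene. Friction and masses are not known exactly. Their poses are not given: they have to be found in the camera images.
- ball: Brass ball finial, a sphere 44 mm in diameter, about 90 g, lying loose in the shallow ring-shaped cup at the top of the stem; it starts about 0.21 m above the bench (centre). Its axes turn as it rolls and this body origin is on its surface; for the centre use point ball_center.
- ball_center (a point): Centre of the brass ball.
- stem: Upright lamp stem, 160 mm, about 0.28 kg, round about its z axis. Origin: centre of the plug's lower end; z to the top. From there up: brass plug 20 mm in diameter (0-26 mm), collar 40 mm (26-32), white porcelain baluster (32-104, widest 54 mm at 66), straight brass neck 32 mm (104-160): grip there. In its top a cup, 10 mm deep, 24 mm inside, holds the ball. Centre of mass near 70 mm.
- stem_top (a point): Centre of the top end of the stem, 160 mm from its origin along its z axis.
- foot: Round brass lamp foot, 128 mm in diameter, 1.6 kg, loose on the bench; origin at the centre of its underside, z up. 12 mm high at the edge, rising to a tubular socket 36 mm outside, 24 mm inside, its floor 34 mm and its rim 58.5 mm above the bench. The stem's plug stands on that floor, 2 mm play all round, not fastened: it lifts straight out after 25 mm.
- pot: Deep open steel pot, straight-sided, round, 156 mm outside diameter, 80 mm high, wall 4 mm, floor 6 mm thick, 0.9 kg, empty, standing on the bench; origin at the centre of its underside, z up.
- lens: Lens of the inspection camera. Origin: centre of its glass front (28 mm, in a black barrel 40 mm in diameter), 100 mm above the bench; z points out along the line of sight, upward and roughly back to the robot, always 35 degrees from vertical. The stem is to be held with its z axis along this z axis, the lower end of its plug on it at 80 mm.
- camera: Fixed aluminium bracket of the inspection camera; a 110 x 80 mm base plate, cheeks up to 95 mm high either side of the camera. Origin on the bench straight below the lens; its -x axis is the side to which the lens looks.
- gallery: Bystander: brass shade gallery, an open ring-shaped cup 86 mm in diameter, 38 mm high; origin at the centre of its underside.
- screwdriver: Bystander: screwdriver lying on the bench, along its x axis.
- wrench: Bystander: steel wrench lying on the bench, along its x axis.
- jar: Bystander: closed glass jar 60 mm in diameter, 75 mm high; origin at the centre of its underside.
- dish: Bystander: shallow steel dish 100 mm in diameter, 26 mm high (not the pot); origin at the centre of its underside.
- shell: Bystander: brass lamp-holder shell 34 mm in diameter, 46 mm high; origin at the centre of its underside.
Mind the look-alikes: they are no part of the job. There is more than one size of the stem; the job needs the largest.

How it is judged:
By the outcome, as a careful person would: the job done as asked, in the order asked, and still so for the second after the job is handed in, while the arm keeps its last pose, push and grip.
It also fails if it takes over 53 s, if anything falls off the work surface, if the arm or the gripper's body presses on something with over 40 N, if the wrist force passes 120 N, or if a joint passes its speed limit or range.

ROBOT

A 6-joint arm with a two-finger parallel gripper is mounted at the origin on the work surface. World frame = base frame: x ahead of the robot, y to its left, z up, the work surface at z = 0. Lengths are in m, angles in rad, forces in N, time in s.
With the tool pointing down it reaches from about 0.3 to 0.775 m from the base axis. Payload 14.6 kg.
Tool frame: the origin (TCP) lies between the finger pads; the fingertips stand 25 mm ahead of it and the grasp point (between the pads) lies 6 mm ahead of it (r.tip_extent is the distance from the TCP to the fingertips, in m); z points along the fingers, y is the line along which they close (so a half turn about z gives the same grasp; the last joint's range is limited). The gripper opens to 85 mm and grips with 20 to 120 N. Pads are 22 mm wide; open, the fingers measure 114 mm over their backs; the gripper's body (76 mm by 85 mm) begins 54 mm behind the grasp point. The pads swing forward as they close: fully open they stand 13 mm farther back than shut.
Start: joints at [-1.36, 0.3, 1.521, -0, 1.321, -0.067], TCP at [0.151, -0.529, 0.219] pointing down, gripper open.
Joint ranges: [-3.03, 3.03], [-0.79, 2.21], [0.23, 2.52], [-1.04, 4.18], [0, 3.07], [-2.55, 2.55]. Speed limits (rad/s): [2.22, 2.22, 2.57, 3.14, 3.14, 3.14].

INTERFACE

Orientations are given as a unit quaternion [x, y, z, w].
In Python, from plant import r, optics gives the robot as it stands.
- The arm moves only by the shell command python3 -m handwheel 'ROWS'. ROWS is JSON, a list of rows, each a list of 3 entries, a list of its own where there are three numbers: the finger opening in m, from 0 to 0.0854, then the shift along the tool's x, y, z in m, then the turn, a rotation vector about the tool's x, y, z in degrees. A call has 1 to 12 rows; each row shifts and turns the commanded pose from where the row before left it, along the tool's axes as they then stand; what a row does not reach is not made up. A row lasts 1/8 s, in which the tool goes at most 62.5 mm and 10.7 degrees, less where a joint would pass 70% of its speed; a pose out of reach is approached as far as the arm can. A call with a gripper value outside its range is refused whole. The fingers move at their own pace and stop on an object; the grip force is fixed at half the most. Time passes only in rows, so rows that do not move let the fingers close. It gives the time, the measured TCP pose, the force, the opening and the grip force at its end, in the units of the state.
- r.get_state(): the state, without advancing time (a new reading comes with each control period).
- optics.snapshot(name): name is "scene" or "top" or "wrist"; returns (picture, depth): 384x512x3 uint8, red, green, blue; 384x512 float32, m along the optical axis (not along the pixel's ray), 0 where there is no reading.
- optics.camera_params(name): a dict with "camera_matrix" (3x3 intrinsics, pixels), "distortion" ([k1, k2, p1, p2, k3] as OpenCV has them; the pictures are not rectified), "view" (4x4, takes a point from world to camera coordinates). Camera axes: x right, y up, looking along -z (the intrinsics and any distortion apply to the point x, -y, -z); pixel columns grow to the right and rows downward; lengths in m; the calibration is good to about 2 mm. A picture is of the moment at which its call begins: read the wrist's pose just before it. camera_params takes no time and is no camera call; for the wrist camera it gives the pose at the moment of the call.
- r.sign_off(): hands the job in; it is judged then, once.
The state is a dict: "clock": time; "joints": joint angles; "dq": joint speeds; "joint_efforts": joint torques, N m; "tool_pos": TCP position; "ee_rot": TCP orientation; "force": force on the tool from outside, world axes, zero at the start; "wrist_torque": the same for the moment, N m; "opening": finger opening in m; "grip_force": force on a finger pad.
Only numpy, scipy, OpenCV 4.12 (cv2) and the standard library are available. Lean on these libraries where they do the work, as an engineer would, in place of code of your own. Each camera call takes 0.05 s, during which the arm holds its last target. There are 200 camera calls.

## Working session

There is one attempt and no reset: what is moved stays moved. The work goes in short steps, Python scripts to look and compute and a shell command to move; the robot and the scene stay as the last step left them, time stands still between calls to the robot, and variables do not carry over. Pictures are saved under pics/ and viewed, at most 10 in all, crops included, and the job is handed in when it is done.

```bash
ls; mkdir -p pics; cat > h.py <<'E'
import numpy as np, cv2
from plant import r, optics
from scipy.spatial.transform import Rotation as R
def snap(n):
    P=optics.camera_params(n); im,d=optics.snapshot(n); return im,d,P
def ray(P,uv):
    K=np.array(P["camera_matrix"]);D=np.array(P["distortion"]);V=np.array(P["view"])
    p=cv2.undistortPoints(np.array(uv,float).reshape(-1,1,2),K,D).reshape(-1,2)
    d=np.c_[p[:,0],-p[:,1],-np.ones(len(p))]
    return -V[:3,:3].T@V[:3,3], d@V[:3,:3]
def onplane(P,uv,z):
    o,d=ray(P,uv); return o+d*((z-o[2])/d[:,2])[:,None]
def withdepth(P,uv,dep):
    o,d=ray(P,uv); uv=np.array(uv,int).reshape(-1,2)
    return o+d*dep[uv[:,1],uv[:,0]][:,None]
def proj(P,X):
    V=np.array(P["view"]);c=np.atleast_2d(X)@V[:3,:3].T+V[:3,3]
    return cv2.projectPoints(c*[1,-1,-1],np.zeros(3),np.zeros(3),np.array(P["camera_matrix"]),np.array(P["distortion"]))[0].reshape(-1,2)
def cloud(P,dep):
    v,u=np.mgrid[0:384,0:512]; X=withdepth(P,np.c_[u.ravel(),v.ravel()],dep).reshape(384,512,3); X[dep==0]=np.nan; return X
E
python3 - <<'E'
from h import *
for n in("scene","top"):
    im,d,P=snap(n); cv2.imwrite(f"pics/{n}0.png",im[:,:,::-1]); np.savez(f"{n}0.npz",im=im,d=d)
    V=np.array(P["view"]);print(n,(-V[:3,:3].T@V[:3,3]).round(3),V.round(2)[2],P["camera_matrix"],P["distortion"])
    X=cloud(P,d);print((d>0).mean(),np.nanmedian(X[...,2]))
print(r.get_state())
E
```

```text
pics
scene [1.11  0.434 0.887] [ 0.56  0.41  0.72 -1.44] [[368.4286253    0.         260.88757621]
 [  0.         368.4286253  193.03061332]
 [  0.           0.           1.        ]] [-0.00544608  0.          0.          0.          0.        ]
0.9960428873697916 0.0005973884069707114
top [0.396 0.025 1.612] [-0.1   0.02  1.   -1.57] [[437.87157175   0.         250.46018812]
 [  0.         437.87157175 190.07999813]
 [  0.           0.           1.        ]] [0.02175421 0.         0.         0.         0.        ]
0.9958343505859375 0.0007236816939737434
{'clock': 0.1, 'joints': array([-1.35959420e+00,  3.00425585e-01,  1.52152933e+00, -6.70888309e-06,
        1.32071059e+00, -6.66211888e-02]), 'dq': array([ 0.00082769, -0.00245262, -0.00149679,  0.00022893,  0.00099976,
       -0.00036839]), 'joint_efforts': array([ 9.64043284e-04, -5.44377816e+01, -3.62370479e+01, -4.63840695e-05,
        3.02564091e-03,  1.98286972e-05]), 'tool_pos': array([ 0.15078096, -0.5286902 ,  0.21866818]), 'ee_rot': array([ 9.90367022e-01,  1.38466145e-01, -4.19858292e-05, -5.34789575e-04]), 'force': array([ 0.56794801,  0.46307323, -0.19589057]), 'wrist_torque': array([0.0444148 , 0.05951256, 0.06244548]), 'grip_force': 0.0, 'opening': 0.08541541006142038}
```

View pics/scene0.png

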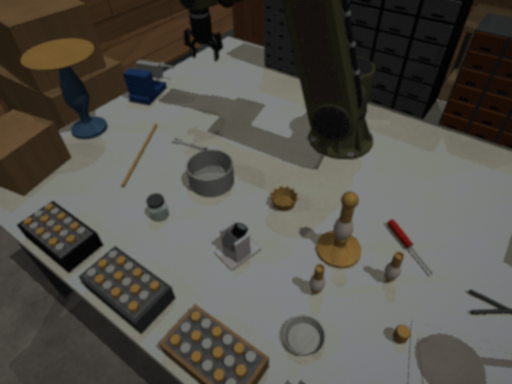

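View pics/top0.png

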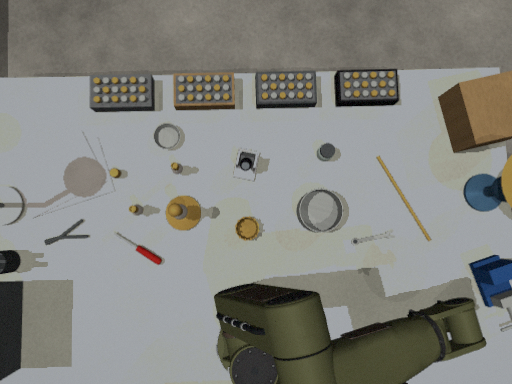

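The scene view shows the lamp with ball at (348,199), foot (339,250), pot (210,172) and camera (237,242). In the top view they are: lamp (183,211), pot (320,210), camera (246,163). The small look-alike stems are at (175,167) and (136,209).

```bash
python3 - <<'E'
from h import *
C={}
for n in("scene","top"):
    z=np.load(n+"0.npz"); P=optics.camera_params(n); C[n]=(z["im"],z["d"],P,cloud(P,z["d"]))
def fitc(xy):
    A=np.c_[2*xy,np.ones(len(xy))]; s=np.linalg.lstsq(A,(xy**2).sum(1),rcond=None)[0]; return s[:2],np.sqrt(s[2]+s[:2]@s[:2])
im,d,P,X=C["top"]
Xs=C["scene"][3]
rough=lambda uv,z:onplane(P,[uv],z)[0]
lamp=rough((183,211),0.03);pot=rough((320,210),.05);cam=rough((246,165),.0)
print("rough",lamp,pot,cam)
allp={k:C[k][3].reshape(-1,3) for k in C}
for k in C:
    p=allp[k]; p=p[~np.isnan(p).any(1)]
    q=p[np.hypot(*(p[:,:2]-lamp[:2]).T)<.09]
    b=q[q[:,2]>.195]
    # sphere fit
    A=np.c_[2*b,np.ones(len(b))];s=np.linalg.lstsq(A,(b**2).sum(1),rcond=None)[0]
    from scipy.optimize import least_squares
    s2=least_squares(lambda c:np.linalg.norm(b-c,axis=1)-.022,b.mean(0)-[0,0,.01],loss="soft_l1",f_scale=.002).x
    f=q[(q[:,2]>.006)&(q[:,2]<.03)]
    print(k,"ball",len(b),s2,b[:,2].max(),"foot pts",fitc(f[:,:2][np.hypot(*(f[:,:2]-f[:,:2].mean(0)).T)>.045]))
    q=p[np.hypot(*(p[:,:2]-pot[:2]).T)<.11]; t=q[(q[:,2]>.072)&(q[:,2]<.09)]
    print("  pot rim",len(t),fitc(t[:,:2]),np.median(t[:,2]), "floor",np.median(q[np.hypot(*(q[:,:2]-pot[:2]).T)<.04][:,2]))
    q=p[np.hypot(*(p[:,:2]-cam[:2]).T)<.09]
    h=np.histogram(q[:,2],bins=np.arange(-.005,.13,.01));print("  cam",h[0])
    t=q[(q[:,2]>.006)]; 
    if k=="top": print(cv2.minAreaRect((t[:,:2]*1000).astype(np.float32)))
    t=q[q[:,2]>.085];print(t[:,:].mean(0),t.min(0),t.max(0))
a=cv2.resize(C["top"][0][130:260,130:370],None,fx=3,fy=3,interpolation=2)
b=cv2.resize(C["scene"][0][130:290,180:380],None,fx=1.8*1.2,fy=1.8*1.2,interpolation=2)
c=cv2.resize(C["scene"][0][205:280,200:275],None,fx=2.6,fy=2.6,interpolation=2)
out=np.zeros((600,720,3),np.uint8);
a=cv2.resize(a,(600,325));out[:325,:600]=a
c=cv2.resize(C["scene"][0][205:275,195:280],(330,272),interpolation=2);out[326:598,:330]=c
c=cv2.resize(C["scene"][0][185:275,300:380],(242,272),interpolation=2);out[326:598,340:582]=c
cv2.imwrite("pics/crop1.png",np.clip(out[:,:,::-1]*1.3,0,255))
E
```

```text
rough [0.47998903 0.23385661 0.03      ] [ 0.4694154  -0.25742441  0.05      ] [0.64636625 0.00220207 0.        ]
scene ball 244 [0.47606953 0.23832395 0.21102413] 0.2337795841943111 foot pts (array([0.48279725, 0.24004876]), np.float64(0.054757377453972106))
  pot rim 229 (array([ 0.47050673, -0.25273586]), np.float64(0.075633274003053)) 0.07690322220603085 floor 0.004224584819899013
  cam [1287  442   42   36   38   38   84   99  134  222  109   28    0]
[0.65032361 0.00719801 0.0944235 ] [ 0.6143669  -0.03657798  0.08500307] [0.68720414 0.04173175 0.10984981]
top ball 150 [0.47445689 0.23727685 0.21243923] 0.23792385621967682 foot pts (array([0.47646571, 0.23400278]), np.float64(0.05942573494587199))
  pot rim 176 (array([ 0.46725773, -0.25453387]), np.float64(0.07538575383838335)) 0.07955979579709771 floor 0.0060670955501727075
  cam [990 369  38   1   2   5  10  34  48 101  91  34   0]
((647.32568359375, -2.023193359375), (170.04969787597656, 162.62008666992188), 55.58941650390625)
[0.64345099 0.00300025 0.09663388] [ 0.6139787  -0.03593731  0.08503434] [0.68221692 0.03844243 0.11439285][ WARN:0@0.577] global loadsave.cpp:1063 imwrite_ Unsupported depth image for selected encoder is fallbacked to CV_8U.
```

View pics/crop1.png

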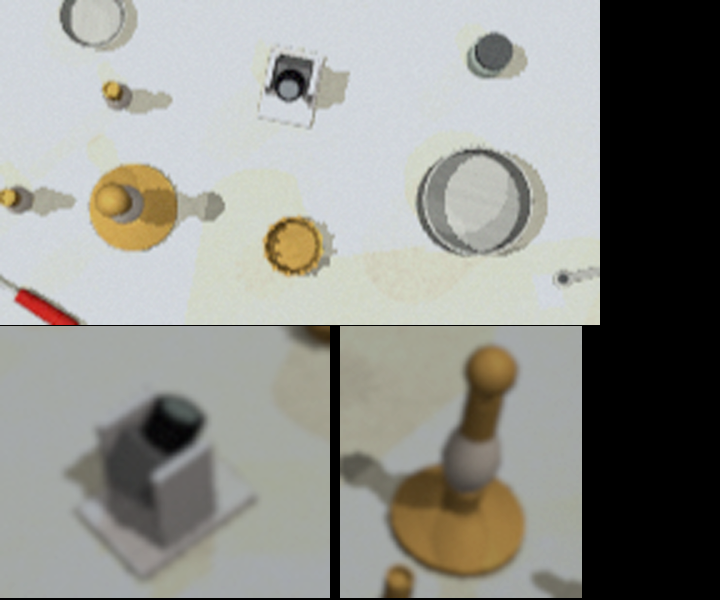

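Depth and rays from both views agree on these points:
- Ball centre: about (0.4755, 0.238, 0.2115).
- Pot: (0.469, -0.2535), with its rim at 0.08.
- Inspection camera: about (0.645, 0.003).

I'll move above the middle of the bench and look with the wrist camera.

```bash
python3 -m handwheel '[[0.0854,[0,0,-0.055],[0,0,0]],[0.0854,[0.02,-0.02,-0.05],[0,0,0]],[0.0854,[0.04,-0.042,-0.02],[0,0,0]],[0.0854,[0.04,-0.042,-0.02],[0,0,0]],[0.0854,[0.04,-0.042,-0.02],[0,0,0]],[0.0854,[0.04,-0.042,-0.01],[0,0,0]],[0.0854,[0.04,-0.042,-0.01],[0,0,0]],[0.0854,[0.04,-0.042,0],[0,0,0]],[0.0854,[0.04,-0.042,0],[0,0,0]],[0.0854,[0.04,-0.042,0],[0,0,0]],[0.0854,[0.04,-0.042,0],[0,0,0]],[0.0854,[0.03,-0.03,0],[0,0,0]]]'
python3 - <<'E'
from h import *
im,d,P=snap("wrist");cv2.imwrite("pics/w1.png",im[:,:,::-1]);V=np.array(P["view"]);np.savez("w1.npz",im=im,d=d,V=V)
print((-V[:3,:3].T@V[:3,3]).round(3),V[:3,:3].round(2)); s=r.get_state();print(s["tool_pos"],s["ee_rot"],s["joints"])
E
```

```text
clock: 1.6
tool_pos: [0.4282, -0.0027, 0.404]
ee_rot: [0.99, 0.139, -0.0, -0.0]
force: [0.8, -0.8, 0.2]
opening: 0.0853
grip_force: 0.0
[0.498 0.017 0.559] [[ 0.28 -0.96  0.  ]
 [ 0.92  0.26 -0.29]
 [ 0.28  0.08  0.96]]
[ 4.29563345e-01 -1.24352324e-04  4.03445574e-01] [ 9.90180311e-01  1.39793730e-01 -4.05106319e-04 -7.08054417e-04] [-8.63147583e-02 -4.91471073e-02  1.49439482e+00  1.20758868e-03
  1.69745246e+00  1.20412716e+00]
```

View pics/w1.png

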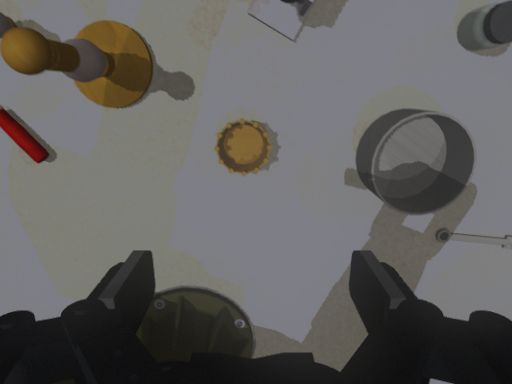

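The wrist view shows the lamp with ball at (27,50), the pot at (415,160), and the inspection camera cut off at the top (290,10). I'll go a little further forward and square up to the world axes.

```bash
python3 -m handwheel '[[0.0854,[0.05,0,0],[0,0,0]],[0.0854,[0.06,0,0],[0,0,0]],[0.0854,[0,0,0],[0,0,8]],[0.0854,[0,0,0],[0,0,8.1]],[0.0854,[0,0,0],[0,0,0]],[0.0854,[0,0,0],[0,0,0]]]'
python3 - <<'E'
from h import *
im,d,P=snap("wrist");cv2.imwrite("pics/w2.png",im[:,:,::-1]);V=np.array(P["view"]);np.savez("w2.npz",im=im,d=d,V=V)
s=r.get_state();print(s["tool_pos"],s["ee_rot"],s["joints"],s["dq"].round(3))
E
```

```text
clock: 2.4
tool_pos: [0.5334, 0.0252, 0.4042]
ee_rot: [1.0, -0.0, -0.0, -0.0]
force: [-0.7, -0.2, -0.6]
opening: 0.0853
grip_force: 0.0
[0.53339457 0.02521712 0.40427703] [ 9.99999937e-01 -3.50798857e-04  6.21136354e-05 -1.30339172e-07] [-2.13542423e-02  1.99308844e-01  1.22652075e+00  2.89999635e-06
  1.71563886e+00  1.55014410e+00] [ 0.001 -0.    -0.001  0.    -0.001  0.011]
```

View pics/w2.png

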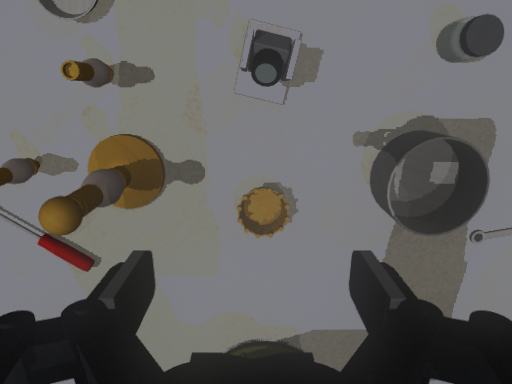

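The wrist view now shows everything. The camera plate has corners near (249,20), (301,38), (286,104), (235,90) and its glass is at (267,73). The ball is at (61,215), the foot at (127,172) and the pot at (430,183).

```bash
python3 - <<'E'
from h import *
z=np.load("w2.npz");im=z["im"];d=z["d"];P=optics.camera_params("wrist");P["view"]=z["V"]
X=cloud(P,d)
g=cv2.cvtColor(im,cv2.COLOR_RGB2GRAY)
c=im[10:115,225:330];cv2.imwrite("pics/c2.png",cv2.resize(c,None,fx=5.7,fy=5.7,interpolation=cv2.INTER_CUBIC)[:,:,::-1])
zz=X[10:115,225:330,2]
print("plate z",np.nanmedian(X[80:98,245:250,2]),X[88:98,262:275,2].mean(), "table",np.nanmedian(X[95:110,310:330,2]), "noise",np.nanstd(X[95:110,310:330,2]))
print("glass z",X[70:77,264:271,2].mean(),X[73,267])
uv=np.array([(249,20),(301,38),(286,104),(235,90)]);W=onplane(P,uv,.006);print(W.round(4),np.linalg.norm(np.roll(W,-1,0)-W,axis=1))
# dark barrel and glass
for n in("wrist","top","scene"):
    if n=="wrist": I,Q,D=im,P,d
    else:
        q=np.load(n+"0.npz");I=q["im"];Q=optics.camera_params(n);D=q["d"]
    p=proj(Q,[0.645,0.0,.1])[0];print(n,p)
    if n!="wrist": u,v=p.astype(int);print(cv2.cvtColor(I,cv2.COLOR_RGB2GRAY)[v-12:v+13,u-12:u+13])
print(g[55:95,248:288:1])
E
```

```text
plate z 0.00993676999525267 nan table 0.00011267858593055902 noise 0.0010350707445984217
glass z 0.10071909807392145 [0.62707755 0.00394216 0.10033849]
[[ 0.7071  0.0277  0.006 ]
 [ 0.6822 -0.0512  0.006 ]
 [ 0.5845 -0.0312  0.006 ]
 [ 0.6059  0.05    0.006 ]] [0.08277088 0.09972196 0.08389934 0.10356729]
wrist [270.2517146   58.28618165]
top [246.92936312 160.96410697]
[[165 164 164 166 160 160 154 147 162 161 158 159 150 163 166 164 164 162
  165 164 165 164 165 165 164]
 [164 163 163 163 150 149 161 163 162 160 150 155 149 165 163 159 156 149
  166 163 164 164 164 164 164]
 [164 162 162 162 142 146 164 161 152 158 162 159 163 163 160 160 154 146
  164 163 155 159 152 163 164]
 [163 165 162 161 156 163 161 149 114 133 141 142 152 153 162 164 161 159
  164 163 151 156 148 165 164]
 [164 165 163 150 155 162 140 112  42  48  81  83 118 119 134 140 139 155
  155 165 165 163 165 165 163]
 [164 164 161 128 152 163 100  59  50  57  65  63  67  62  65  80  80 117
  120 137 143 152 164 156 164]
 [163 162 159 137 164 162  59  52  55  64  61  65  65  62  64  65  65  65
   62  61  80 122 163 1
[... 4050 characters left out ...]
  46  47  48  48  50  49  47  39  29  21  11   7   9  16
   32  55  81  99 114 119 113]
 [ 55  49  46  47  45  46  48  46  48  49  51  49  43  34  25  20  28  44
   66  89 107 117 116 110  97]
 [ 50  46  46  47  47  46  46  48  47  49  51  52  52  47  43  46  61  81
   99 112 118 115 105  93  84]
 [ 46  45  46  45  46  47  47  47  46  47  48  49  53  56  62  75  93 109
  118 118 111  99  90  81  79]
 [ 46  46  46  47  46  46  47  46  47  47  48  50  57  70  85 101 114 120
  116 107  95  85  80  79  78]]
[[ 78  52  50 ...  67  67  63]
 [ 74  55  50 ...  67  67  62]
 [ 66  58  48 ...  66  67  59]
 ...
 [126 126 126 ... 109  94  94]
 [126 126 126 ...  94  94  98]
 [126 126 126 ...  87  96 125]]
```

View pics/c2.png

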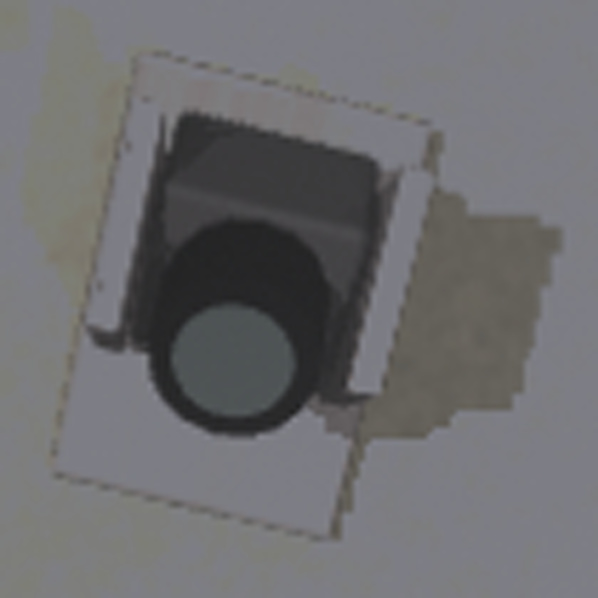

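The crop shows the plate corners at crop pixels (135,52), (440,125), (338,540), (55,475) and the glass centre at (234,359).

```bash
python3 - <<'E'
from h import *
z=np.load("w2.npz");im=z["im"];d=z["d"];P=optics.camera_params("wrist");P["view"]=z["V"]
T=np.load("top0.npz");Pt=optics.camera_params("top")
uv=np.array([(135,52),(440,125),(338,540),(55,475)])/5.7+[225,10]-.4
W=onplane(P,uv,.008);print(W.round(4),np.linalg.norm(np.roll(W,-1,0)-W,axis=1),"centre",W.mean(0))
l=(W[0]+W[1]-W[2]-W[3]);w=W[0]+W[3]-W[1]-W[2];print("yaw cam +x",np.degrees(np.arctan2(l[1],l[0])),"from y",np.degrees(np.arctan2(-w[0],w[1])))
def glass(I,box):
    u0,v0,u1,v1=box;c=I[v0:v1,u0:u1].astype(int);g=cv2.cvtColor(I,cv2.COLOR_RGB2GRAY)[v0:v1,u0:u1]
    return c,g
g=cv2.cvtColor(im,cv2.COLOR_RGB2GRAY)[50:95,245:290];print("glass lvl",g[23,21])
def comp(g,lo,seed,off):
    m=((g>lo)).astype(np.uint8);n,L,s,c=cv2.connectedComponentsWithStats(m,connectivity=4);k=L[seed];print("area",s[k],c[k]+off);return c[k]+off
a=comp(g,int(g[23,21])-20,(23,21),np.array([245,50]))
gt=cv2.cvtColor(T["im"],cv2.COLOR_RGB2GRAY)[149:174,234:259]
gt=gt.copy();gt[22:]=0;gt[20:,:9]=0;gt[20:,14:]=0;gt[:, :7]=0;gt[:,16:]=0;gt[:13]=0;m=(gt>70)&(gt<118)
ys,xs=np.nonzero(m);b=np.array([xs.mean()+234,ys.mean()+149]);print(b,m.sum())
def tri(c):
    A=np.zeros((3,3));y=np.zeros(3)
    for Q,p in c:
        o,dd=ray(Q,[p]);dd=dd[0]/np.linalg.norm(dd);M=np.eye(3)-np.outer(dd,dd);A+=M;y+=M@o
    return np.linalg.solve(A,y)
print("tri",tri([(P,a),(Pt,b)]),"plane w",onplane(P,[a],.1),"plane t",onplane(Pt,[b],.1))
# ball, foot, pot from wrist
X=cloud(P,d);hsv=cv2.cvtColor(im,cv2.COLOR_RGB2HSV);p=X.reshape(-1,3);p=p[~np.isnan(p).any(1)]
q=p[(abs(p[:,0]-.475)<.06)&(abs(p[:,1]-.238)<.06)&(p[:,2]>.2)&(p[:,2]<.25)]
from scipy.optimize import least_squares
print("ball",len(q),least_squares(lambda c:np.linalg.norm(q-c,axis=1)-.022,q.mean(0)-[0,0,.01],loss="soft_l1",f_scale=.002).x)
def fitc(xy):
    A=np.c_[2*xy,np.ones(len(xy))]; s=np.linalg.lstsq(A,(xy**2).sum(1),rcond=None)[0]; return s[:2],np.sqrt(s[2]+s[:2]@s[:2])
q=p[(abs(p[:,0]-.47)<.11)&(abs(p[:,1]+.253)<.11)&(p[:,2]>.074)&(p[:,2]<.085)];print("pot",len(q),fitc(q[:,:2]))
# ball by color circle, wrist & top
for n,I,Q in(("w",im,P),("t",T["im"],Pt),("s",np.load("scene0.npz")["im"],optics.camera_params("scene"))):
    print(n,proj(Q,[[.4755,.238,.2115]]))
E
```

```text
[[ 0.7084  0.0288  0.008 ]
 [ 0.691  -0.0518  0.008 ]
 [ 0.5841 -0.0276  0.008 ]
 [ 0.6015  0.0511  0.008 ]] [0.08244123 0.10961863 0.08064072 0.1092903 ] centre [6.46232616e-01 1.21437751e-04 8.00000000e-03]
yaw cam +x -12.259299170390232 from y -12.34164607901183
glass lvl 82
area [ 10  14  22  19 327] [265.32415902  72.87767584]
[245.   165.58] 50
tri [0.62637674 0.00706324 0.11687744] plane w [[0.62723982 0.0060961  0.1       ]] plane t [[0.62889366 0.00716697 0.1       ]]
ball 1357 [0.47320432 0.23623325 0.21176805]
pot 1205 (array([ 0.46686314, -0.25490902]), np.float64(0.0755244622223186))
w [[ 59.16043133 213.12421708]]
t [[174.12825261 209.63427723]]
s [[349.03985489 199.73783446]]
```

Three cameras put the ball centre at about (0.4745, 0.237, 0.2117). The lens is at (0.628, 0.0055, 0.10), and the yaw of the camera's x axis is -12.3°. I'll go above the ball and re-measure.

```bash
python3 -m handwheel '[[0.0854,[-0.01,-0.05,0.01],[0,0,0]],[0.0854,[-0.013,-0.05,0.01],[0,0,0]],[0.0854,[-0.013,-0.05,0.02],[0,0,0]],[0.0854,[-0.013,-0.042,0.03],[0,0,0]],[0.0854,[-0.01,-0.02,0.03],[0,0,0]],[0.0854,[0,0,0],[0,0,0]],[0.0854,[0,0,0],[0,0,0]]]'
cat >> h.py <<'E'
from scipy.optimize import least_squares
def ballfit(c,name="wrist",save=None,lo=.012,rad=.06):
    im,d,P=snap(name)
    if save: cv2.imwrite(save,im[:,:,::-1])
    p=cloud(P,d).reshape(-1,3);h=cv2.cvtColor(im,cv2.COLOR_RGB2HSV).reshape(-1,3)
    q=p[(np.linalg.norm(p-c,axis=1)<.035)&(h[:,1]>110)]
    q=q[q[:,2]>c[2]-lo]
    if len(q)<10: return len(q)
    f=least_squares(lambda x:np.linalg.norm(q-x,axis=1)-.022,np.array(c),loss="soft_l1",f_scale=.002)
    return len(q),f.x.round(4),abs(f.fun).mean().round(4)
E
python3 - <<'E'
from h import *
for n in("wrist","scene","top"): print(n,ballfit([.4745,.237,.2117],n,"pics/w3.png" if n=="wrist" else None))
s=r.get_state();print(s["tool_pos"],s["joints"])
E
```

```text
clock: 3.32
tool_pos: [0.4758, 0.237, 0.3055]
ee_rot: [1.0, -0.001, 0.001, -0.0]
force: [0.4, -1.0, 0.9]
opening: 0.0855
grip_force: 0.0
wrist (2263, array([0.4729, 0.2365, 0.2121]), np.float64(0.0004))
scene (196, array([0.4761, 0.238 , 0.2112]), np.float64(0.001))
top (11, array([0.4725, 0.2274, 0.2159]), np.float64(0.0017))
[0.47583845 0.23678533 0.30535672] [ 3.92857916e-01  2.05516881e-01  1.44005523e+00 -7.25868771e-05
  1.49417092e+00  1.96770414e+00]
```

View pics/w3.png

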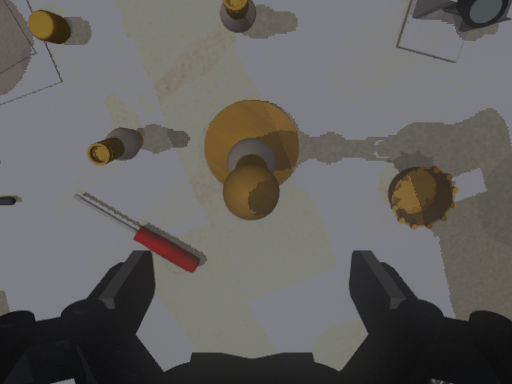

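The ball is at (251,192), midway between the fingers at (140,280) and (365,280). I'll descend and close.

```bash
python3 -m handwheel '[[0.0854,[-0.002,0,0.03],[0,0,0]],[0.0854,[0,0,0.03],[0,0,0]],[0.0854,[0,0,0.02],[0,0,0]],[0.0854,[0,0,0.008],[0,0,0]],[0.0854,[0,0,0],[0,0,0]],[0.055,[0,0,0],[0,0,0]],[0.055,[0,0,0],[0,0,0]],[0.035,[0,0,0],[0,0,0]],[0.035,[0,0,0],[0,0,0]],[0.035,[0,0,0],[0,0,0]],[0.035,[0,0,0],[0,0,0]]]'
```

```text
clock: 4.85
tool_pos: [0.4732, 0.2375, 0.2162]
ee_rot: [1.0, -0.002, -0.0, 0.0]
force: [-0.5, 0.5, 0.9]
opening: 0.0351
grip_force: 0.0
```

```bash
python3 - <<'E'
from h import *
s,d,P=snap("scene");w,_,_=snap("wrist")
out=np.zeros((500,800,3),np.uint8);out[:300,:400]=cv2.resize(w,(400,300));out[:500,400:]=cv2.resize(s[160:290,290:394],(400,500),interpolation=2)
cv2.imwrite("pics/g1.png",out[:,:,::-1])
for n in("wrist","scene"):print(ballfit([.4745,.237,.2117],n))
print(r.get_state()["opening"],r.get_state()["grip_force"])
E
```

```text
(5099, array([0.4731, 0.2366, 0.212 ]), np.float64(0.0004))
(184, array([0.4763, 0.2382, 0.2113]), np.float64(0.001))
0.035009179658089765 0.0
```

View pics/g1.png

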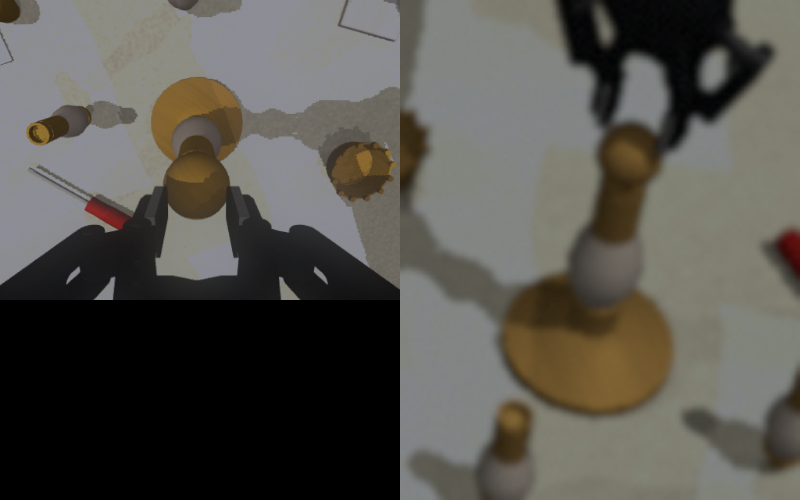

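The fingers straddle the ball's line at the reported height but did not touch it: the ball has not moved. In the crop their tips, at (605,125) and (670,145), sit behind or above it. I'll measure where the fingertips really are.

```bash
python3 - <<'E'
from h import *
s=r.get_state();print(s["tool_pos"],s["ee_rot"],r.tip_extent)
P=optics.camera_params("scene");o=proj(P,[[.473,.2375,.191],[.473,.2375+.0175,.191],[.473,.2375-.0175,.191],[.473,.2375,.2162]]);print(o)
u=np.array([(290+.26*(605-400),160+.26*125),(290+.26*(670-400),160+.26*145)]);print("tips seen",u)
for z in(.19,.2,.21,.22,.23,.24):print(z,onplane(P,u,z).round(3).tolist())
w,d,P=snap("wrist");X=cloud(P,d)
# fingers: grey dark px
g=cv2.cvtColor(w,cv2.COLOR_RGB2HSV)
for box in((190,236,215,300),(285,236,312,300)):
    x0,y0,x1,y1=box;q=X[y0:y1,x0:x1].reshape(-1,3);q=q[~np.isnan(q).any(1)];q=q[q[:,2]>.15]
    print(len(q),q.min(0).round(4),q.max(0).round(4),q[np.argsort(q[:,2])[:20]].mean(0).round(4),q[np.argsort(q[:,0])[-20:]].mean(0).round(4))
E
```

```text
[0.47321017 0.23748586 0.2162067 ] [ 9.99998738e-01 -1.58830852e-03  2.04253604e-05 -1.41600377e-05] 0.025
[[348.03589361 204.57518892]
 [354.34096028 207.50992035]
 [341.82688866 201.68528042]
 [349.6035219  197.76664162]]
tips seen [[343.3 192.5]
 [360.2 197.7]]
0.19 [[0.44, 0.208, 0.19], [0.432, 0.252, 0.19]]
0.2 [[0.45, 0.211, 0.2], [0.442, 0.255, 0.2]]
0.21 [[0.459, 0.214, 0.21], [0.452, 0.257, 0.21]]
0.22 [[0.469, 0.218, 0.22], [0.461, 0.26, 0.22]]
0.23 [[0.479, 0.221, 0.23], [0.471, 0.263, 0.23]]
0.24 [[0.488, 0.224, 0.24], [0.481, 0.265, 0.24]]
1432 [0.4601 0.2536 0.2175] [0.4841 0.2637 0.2817] [0.4768 0.2555 0.2217] [0.4838 0.2554 0.2776]
1426 [0.4604 0.2099 0.2171] [0.484  0.2207 0.2805] [0.4738 0.2175 0.2209] [0.4836 0.2172 0.2757]
```

```bash
python3 - <<'E'
from h import *
z=np.load("w2.npz");P=optics.camera_params("wrist");P["view"]=z["V"];X=cloud(P,z["d"]);print("TCP then .5334 .0252 .4043")
for x0,x1 in((95,160),(345,412)):
    q=X[245:345,x0:x1].reshape(-1,3);q=q[~np.isnan(q).any(1)];q=q[q[:,2]>.3]
    print(q.min(0).round(4),q.max(0).round(4))
w,d,P=snap("wrist");X=cloud(P,d);np.savez("w4.npz",im=w,d=d,V=np.array(P["view"]))
print(X[236:300:6,195:212:4,2].round(3));print(w[236:300:6,203])
E
```

```text
TCP then .5334 .0252 .4043
[0.5202 0.05   0.4289] [0.5497 0.0807 0.495 ]
[ 0.5199 -0.0327  0.429 ] [ 0.5499 -0.0021  0.495 ]
[[-0.    -0.    -0.    -0.     0.221]
 [-0.     0.237  0.237  0.237  0.237]
 [ 0.243  0.244  0.242  0.243  0.238]
 [ 0.249  0.248  0.25   0.249  0.24 ]
 [ 0.253  0.253  0.255  0.251  0.24 ]
 [ 0.259  0.259  0.259  0.253  0.241]
 [ 0.263  0.262  0.262  0.254  0.241]
 [ 0.267  0.268  0.263  0.255  0.243]
 [ 0.267  0.265  0.265  0.255  0.243]
 [ 0.268  0.267  0.266  0.255  0.245]
 [ 0.272  0.267  0.265  0.257 -0.   ]]
[[138 135 123]
 [ 61  59  58]
 [ 60  58  56]
 [ 60  58  57]
 [ 46  44  42]
 [ 40  39  36]
 [ 41  40  37]
 [ 40  39  37]
 [ 39  38  35]
 [ 39  38  36]
 [ 39  38  36]]
```

The reported tip position does not match the scene view or the missed contact. The closed tips are really at z ≈ 0.225, about 30 mm higher than stated. I'll open, go 22 mm lower (clear on either reading) and close again.

```bash
python3 -m handwheel '[[0.0854,[0,0,0],[0,0,0]],[0.0854,[0,0,0],[0,0,0]],[0.0854,[0,0,0],[0,0,0]],[0.0854,[0,0,0.012],[0,0,0]],[0.0854,[0,0,0.01],[0,0,0]],[0.0854,[0,0,0],[0,0,0]],[0.035,[0,0,0],[0,0,0]],[0.035,[0,0,0],[0,0,0]],[0.035,[0,0,0],[0,0,0]],[0.035,[0,0,0],[0,0,0]],[0.035,[0,0,0],[0,0,0]]]'
python3 - <<'E'
from h import *
s,d,P=snap("scene");w,_,Pw=snap("wrist");print(np.array(Pw["camera_matrix"])[0])
out=np.zeros((500,800,3),np.uint8);out[:300,:400]=cv2.resize(w,(400,300));out[:500,400:]=cv2.resize(s[160:290,290:394],(400,500),interpolation=2)
cv2.imwrite("pics/g2.png",out[:,:,::-1])
for n in("wrist","scene"):print(ballfit([.4745,.237,.2117],n))
E
```

```text
clock: 6.52
tool_pos: [0.4735, 0.2376, 0.1948]
ee_rot: [1.0, -0.002, 0.001, -0.0]
force: [0.4, -0.5, 6.4]
opening: 0.0409
grip_force: 60.0
[336.09078973   0.         251.65462767]
(6926, array([0.4732, 0.2364, 0.2117]), np.float64(0.0004))
(196, array([0.4763, 0.2383, 0.211 ]), np.float64(0.001))
```

It is gripping, but at 40.9 mm wide with an upward push, so the tips are about 8 mm above the equator. I'll open, go 14 mm lower and regrip.

```bash
python3 -m handwheel '[[0.0854,[0,0,0],[0,0,0]],[0.0854,[0,0,0],[0,0,0]],[0.0854,[0,0,0],[0,0,0]],[0.0854,[0,0,0.007],[0,0,0]],[0.0854,[0,0,0.007],[0,0,0]],[0.0854,[0,0,0],[0,0,0]],[0.035,[0,0,0],[0,0,0]],[0.035,[0,0,0],[0,0,0]],[0.035,[0,0,0],[0,0,0]],[0.035,[0,0,0],[0,0,0]],[0.035,[0,0,0],[0,0,0]]]'
python3 - <<'E'
from h import *
for n in("wrist","scene"):print(ballfit([.4745,.237,.2117],n))
E
```

```text
clock: 8.1
tool_pos: [0.4733, 0.2376, 0.1805]
ee_rot: [1.0, -0.002, 0.0, -0.0]
force: [-0.2, 0.1, 5.3]
opening: 0.0415
grip_force: 60.1
(8719, array([0.4733, 0.2363, 0.2118]), np.float64(0.0004))
(210, array([0.4764, 0.2381, 0.211 ]), np.float64(0.001))
```

```bash
python3 - <<'E'
from h import *
s,d,P=snap("scene");w,_,Pw=snap("wrist")
out=np.zeros((500,800,3),np.uint8);out[:300,:400]=cv2.resize(w,(400,300));out[:500,400:]=cv2.resize(s[160:290,290:394],(400,500),interpolation=2)
cv2.imwrite("pics/g3.png",out[:,:,::-1])
E
```

```text
(no output)
```

View pics/g3.png

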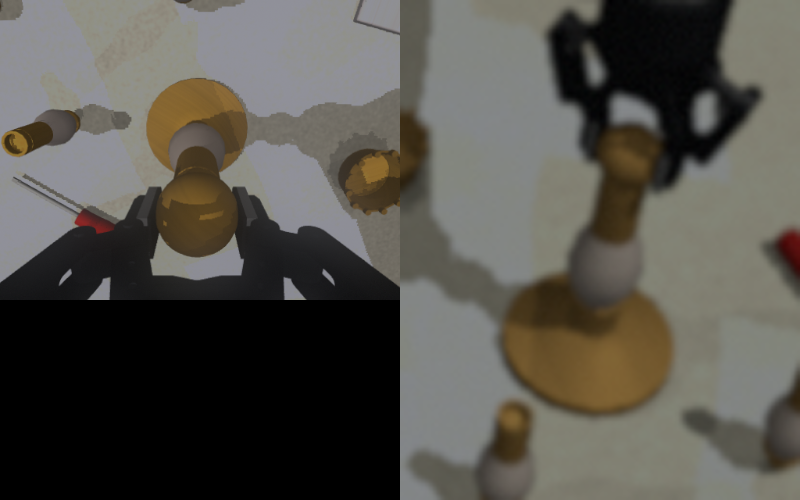

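The pads now enclose the ball at its equator. In the crop their tips are near (590,155) and (665,185), at about the ball's underside. The opening just reads ~2.5 mm small under load. I'll lift slowly and check.

```bash
python3 -m handwheel '[[0.035,[0,0,-0.005],[0,0,0]],[0.035,[0,0,-0.01],[0,0,0]],[0.035,[0,0,-0.02],[0,0,0]],[0.035,[0,0,-0.035],[0,0,0]],[0.035,[0,0,-0.04],[0,0,0]],[0.035,[0,0,0],[0,0,0]]]'
python3 - <<'E'
from h import *
for n in("wrist","scene","top"):print(ballfit([.4745,.237,.321],n))
E
```

```text
clock: 9.05
tool_pos: [0.4739, 0.2378, 0.2936]
ee_rot: [1.0, -0.002, 0.002, -0.001]
force: [0.7, 0.1, -1.6]
opening: 0.0414
grip_force: 60.7
(8395, array([0.4737, 0.2365, 0.3247]), np.float64(0.0004))
(250, array([0.4761, 0.2381, 0.3218]), np.float64(0.0009))
0
```

```bash
python3 -m handwheel '[[0.035,[0,0.02,0],[0,0,0]],[0.035,[0,0.045,0],[0,0,0]],[0.035,[-0.007,0.055,0],[0,0,0]],[0.035,[0,0.055,0],[0,0,0]],[0.035,[0,0.055,0],[0,0,0]],[0.035,[0,0.055,0],[0,0,0]],[0.035,[0,0.055,0],[0,0,0]],[0.035,[0,0.055,0],[0,0,0]],[0.035,[0,0.055,0.02],[0,0,0]],[0.035,[0,0.0315,0.03],[0,0,0]],[0.035,[0,0.01,0.03],[0,0,0]],[0.035,[0,0,0],[0,0,0]]]'
python3 - <<'E'
from h import *
def fitc(xy):
    A=np.c_[2*xy,np.ones(len(xy))]; s=np.linalg.lstsq(A,(xy**2).sum(1),rcond=None)[0]; return s[:2],np.sqrt(s[2]+s[:2]@s[:2])
s=r.get_state();print(s["tool_pos"],s["joints"])
for n in("wrist","scene","top"):
    print(n,ballfit(s["tool_pos"]+[0,0,.031],n))
    im,d,P=snap(n);p=cloud(P,d).reshape(-1,3);h=cv2.cvtColor(im,cv2.COLOR_RGB2HSV).reshape(-1,3)
    q=p[(np.hypot(p[:,0]-.468,p[:,1]+.2545)<.09)&(np.hypot(p[:,0]-.468,p[:,1]+.2545)>.065)&(p[:,2]>.074)&(p[:,2]<.085)];print("pot",len(q),fitc(q[:,:2]) if len(q)>10 else 0)
E
```

```text
clock: 10.7
tool_pos: [0.4629, -0.2544, 0.2079]
ee_rot: [1.0, -0.002, -0.002, -0.001]
force: [-0.1, 0.2, -0.2]
opening: 0.0414
grip_force: 60.9
[ 0.46290136 -0.25444948  0.20788612] [-5.71896106e-01  2.63952045e-01  1.59389707e+00 -1.03815685e-04
  1.28889944e+00  1.00377306e+00]
wrist (8806, array([ 0.463 , -0.2557,  0.239 ]), np.float64(0.0004))
pot 2530 (array([ 0.46621035, -0.25592251]), np.float64(0.07523317093868459))
scene (101, array([ 0.4674, -0.2532,  0.2415]), np.float64(0.0015))
pot 186 (array([ 0.47038462, -0.25274973]), np.float64(0.07550772087939807))
top 0
pot 76 (array([ 0.46725263, -0.25450029]), np.float64(0.07538086092858998))
```

```bash
python3 -m handwheel '[[0.035,[0.003,0,0.035],[0,0,0]],[0.035,[0,0,0.045],[0,0,0]],[0.035,[0,0,0.045],[0,0,0]],[0.035,[0,0,0.035],[0,0,0]],[0.035,[0,0,0.025],[0,0,0]],[0.035,[0,0,0.013],[0,0,0]],[0.035,[0,0,0.004],[0,0,0]],[0.035,[0,0,0],[0,0,0]]]'
python3 - <<'E'
from h import *
s=r.get_state();print(s["tool_pos"],s["force"]);print(ballfit(s["tool_pos"]+[0,0,.031],"wrist"))
E
```

```text
clock: 12.0
tool_pos: [0.468, -0.2542, 0.0089]
ee_rot: [1.0, -0.002, 0.0, 0.0]
force: [0.8, -0.4, -0.6]
opening: 0.0417
grip_force: 60.9
[ 0.46803909 -0.254189    0.00894172] [ 0.82082143 -0.36211142 -0.56883173]
(8856, array([ 0.4679, -0.2553,  0.0401]), np.float64(0.0004))
```

```bash
python3 -m handwheel '[[0.035,[0,0,0.003],[0,0,0]],[0.035,[0,0,0.003],[0,0,0]],[0.035,[0,0,0.002],[0,0,0]],[0.035,[0,0,0.001],[0,0,0]],[0.035,[0,0,0],[0,0,0]]]'; for i in 1 ; do python3 -m handwheel '[[0.035,[0,0,0.001],[0,0,0]],[0.035,[0,0,0],[0,0,0]]]'; python3 -m handwheel '[[0.035,[0,0,0.001],[0,0,0]],[0.035,[0,0,0],[0,0,0]]]'; done
python3 - <<'E'
from h import *
s=r.get_state();print(ballfit(s["tool_pos"]+[0,0,.031],"wrist"))
E
```

```text
clock: 12.68
tool_pos: [0.4676, -0.254, -0.0009]
ee_rot: [1.0, -0.002, -0.0, -0.0]
force: [0.4, -0.0, -1.8]
opening: 0.0413
grip_force: 60.9
clock: 12.92
tool_pos: [0.4676, -0.254, -0.0019]
ee_rot: [1.0, -0.002, -0.0, -0.0]
force: [0.8, -1.1, -1.0]
opening: 0.0415
grip_force: 60.9
clock: 13.18
tool_pos: [0.4676, -0.254, -0.0029]
ee_rot: [1.0, -0.002, -0.0, -0.0]
force: [0.8, -0.2, -1.0]
opening: 0.0417
grip_force: 60.9
(8793, array([ 0.4675, -0.2552,  0.0283]), np.float64(0.0004))
```

```bash
python3 -m handwheel '[[0.035,[0,0,0.0007],[0,0,0]],[0.035,[0,0,0],[0,0,0]]]'; python3 -m handwheel '[[0.035,[0,0,0.0007],[0,0,0]],[0.035,[0,0,0],[0,0,0]]]'
```

```text
clock: 13.48
tool_pos: [0.4677, -0.254, -0.0035]
ee_rot: [1.0, -0.002, 0.0, 0.0]
force: [-0.8, -0.6, 0.6]
opening: 0.0412
grip_force: 60.9
clock: 13.72
tool_pos: [0.4679, -0.2541, -0.0037]
ee_rot: [1.0, -0.002, 0.0, 0.0]
force: [-0.7, 0.9, 6.9]
opening: 0.0417
grip_force: 61.5
```

The floor is felt (6.9 N). I'll release, rise and move back over the stem.

```bash
python3 -m handwheel '[[0.05,[0,0,0],[0,0,0]],[0.062,[0,0,0],[0,0,0]],[0.066,[0,0,0],[0,0,0]],[0.066,[0,0,0],[0,0,0]],[0.066,[0,0,-0.01],[0,0,0]],[0.066,[0,0,-0.03],[0,0,0]],[0.066,[0,0,-0.05],[0,0,0]],[0.066,[0,0,-0.055],[0,0,0]],[0.0854,[0,0,-0.055],[0,0,0]],[0.0854,[0,0,-0.055],[0,0,0]],[0.0854,[0,-0.02,-0.015],[0,0,0]],[0.0854,[0.006,-0.0313,-0.005],[0,0,0]]]'
python3 - <<'E'
from h import *
s=r.get_state();print(ballfit([.4675,-.2552,.028],"wrist"),ballfit([.4675,-.2552,.028],"top"))
E
python3 -m handwheel '[[0.0854,[0,-0.055,0],[0,0,0]],[0.0854,[0,-0.055,0],[0,0,0]],[0.0854,[0,-0.055,0],[0,0,0]],[0.0854,[0,-0.055,0],[0,0,0]],[0.0854,[0,-0.055,0],[0,0,0]],[0.0854,[0,-0.055,0],[0,0,0]],[0.0854,[0,-0.055,0],[0,0,0]],[0.0854,[0,-0.045,0],[0,0,0]],[0.0854,[0,-0.01,0],[0,0,0]],[0.0854,[0,0,0],[0,0,0]]]'
python3 - <<'E'
from h import *
def fitc(xy):
    A=np.c_[2*xy,np.ones(len(xy))]; s=np.linalg.lstsq(A,(xy**2).sum(1),rcond=None)[0]; return s[:2].round(4),np.sqrt(s[2]+s[:2]@s[:2]).round(4)
w,d,P=snap("wrist");X=cloud(P,d);np.savez("w5.npz",im=w,d=d,V=np.array(P["view"]))
p=X.reshape(-1,3);p=p[~np.isnan(p).any(1)];p=p[np.hypot(p[:,0]-.474,p[:,1]-.237)<.07]
for lo,hi in((.188,.199),(.17,.18),(.155,.165),(.14,.15),(.085,.105),(.006,.02)):
    q=p[(p[:,2]>lo)&(p[:,2]<hi)]; print(lo,len(q),q.mean(0).round(4) if len(q) else 0,fitc(q[:,:2]) if len(q)>9 else 0)
s=r.get_state();print(s["tool_pos"],s["joints"])
E
```

```text
clock: 15.22
tool_pos: [0.4735, -0.2021, 0.2718]
ee_rot: [1.0, -0.002, 0.001, 0.0]
force: [0.0, 0.5, -1.0]
opening: 0.0851
grip_force: 0.0
(930, array([ 0.4676, -0.2555,  0.0279]), np.float64(0.0005)) 5
clock: 16.58
tool_pos: [0.475, 0.2371, 0.2702]
ee_rot: [1.0, -0.001, -0.0, 0.0]
force: [0.6, -0.8, 0.2]
opening: 0.0855
grip_force: 0.0
0.188 741 [0.4738 0.2365 0.1932] (array([0.4738, 0.2365]), np.float64(0.0138))
0.17 106 [0.4864 0.2369 0.1749] (array([0.473 , 0.2365]), np.float64(0.016))
0.155 92 [0.4863 0.2368 0.1599] (array([0.4731, 0.2365]), np.float64(0.0159))
0.14 77 [0.4865 0.2361 0.1449] (array([0.4731, 0.2365]), np.float64(0.0159))
0.085 106 [0.4913 0.237  0.1025] (array([0.4729, 0.2365]), np.float64(0.0264))
0.006 2678 [0.4888 0.2367 0.0159] (array([0.4732, 0.2364]), np.float64(0.057))
[0.47513249 0.23652794 0.27042785] [ 3.92991757e-01  2.22047812e-01  1.49953509e+00 -2.24291616e-04
  1.42081874e+00  1.96717091e+00]
```

The ball rests in the pot (centre z 0.028). The stem is upright at (0.4733, 0.2365). I'll descend and grip the neck.

```bash
python3 -m handwheel '[[0.0854,[-0.0015,0,0.04],[0,0,0]],[0.0854,[0,0,0.045],[0,0,0]],[0.0854,[0,0,0.03],[0,0,0]],[0.0854,[0,0,0.015],[0,0,0]],[0.0854,[0,0,0],[0,0,0]],[0.045,[0,0,0],[0,0,0]],[0.045,[0,0,0],[0,0,0]],[0.02,[0,0,0],[0,0,0]],[0.02,[0,0,0],[0,0,0]],[0.02,[0,0,0],[0,0,0]],[0.02,[0,0,0],[0,0,0]]]'
```

```text
clock: 18.0
tool_pos: [0.474, 0.2374, 0.1415]
ee_rot: [1.0, -0.002, 0.001, -0.0]
force: [-0.6, -0.1, 6.1]
opening: 0.0306
grip_force: 59.1
```

```bash
python3 - <<'E'
from h import *
w,d,P=snap("scene");X=cloud(P,d);p=X.reshape(-1,3);h=cv2.cvtColor(w,cv2.COLOR_RGB2HSV).reshape(-1,3)
m=(np.hypot(p[:,0]-.474,p[:,1]-.237)<.1)&(h[:,2]<60)&(p[:,2]>.1);print("lowest dark z",np.sort(p[m][:,2])[:30:5].round(3))
s=r.get_state();print(s["opening"],s["grip_force"],s["force"])
E
```

```text
lowest dark z [0.139 0.145 0.149 0.151 0.156 0.158]
0.030726837302126334 59.12051868159324 [-0.78633638 -0.12028916  5.88410767]
```

```bash
python3 -m handwheel '[[0.02,[0,0,-0.003],[0,0,0]],[0.02,[0,0,-0.006],[0,0,0]],[0.02,[0,0,-0.01],[0,0,0]],[0.02,[0,0,-0.015],[0,0,0]],[0.02,[0,0,-0.025],[0,0,0]],[0.02,[0,0,-0.035],[0,0,0]],[0.02,[0,0,-0.04],[0,0,0]],[0.02,[0,0,-0.045],[0,0,0]],[0.02,[0,0,-0.03],[0,0,0]],[0.02,[0,0,0],[0,0,0]],[0.02,[0,0,0],[0,0,0]]]'
cat > stem.py <<'E'
from h import *
# axis from porcelain/brass points on stem; guess axis through TCP along tool z
def stem(name,save=None):
    s=r.get_state();t=s["tool_pos"];a=R.from_quat(s["ee_rot"]).as_matrix()[:,2]
    im,d,P=snap(name)
    if save: cv2.imwrite(save,im[:,:,::-1])
    p=cloud(P,d).reshape(-1,3);h=cv2.cvtColor(im,cv2.COLOR_RGB2HSV).reshape(-1,3)
    p0=p;q=p-t;l=q@a;rr=np.linalg.norm(q-np.outer(l,a),axis=1)
    m=(rr<.045)&(l>-.005)&(l<.14)&(h[:,2]>45);return p[m],h[m],t,a,l[m],P
def fit(p,t,a,ends=False):
    """surface of revolution with known profile; params: plug end point e (3), axis tilt(2)"""
    prof_s=np.array([-.0,.0001,.026,.0261,.032,.0321,.066,.104,.16]);
    B=np.linalg.svd(a[None])[2][1:]
    def res(v):
        ax=-(a+v[3]*B[0]+v[4]*B[1]);ax/=np.linalg.norm(ax);q=p-v[:3];s=q@ax
        rad=np.linalg.norm(q-np.outer(s,ax),axis=1)
        S=[-.001,0,.026,.0265,.032,.0325,.045,.066,.09,.104,.16];Rr=[0,.010,.010,.020,.020,.012,.021,.027,.021,.016,.016]
        return rad-np.interp(s,S,Rr)
    return B,res
E
python3 - <<'E'
from stem import *
for n in("wrist","scene","top"):
    p,h,t,a,l,P=stem(n);print(n,len(p),t.round(4),a.round(4))
    # profile by slices along z: center by mean-range, axial extents
    for lo in np.arange(0,.14,.01):
        k=(l>=lo)&(l<lo+.01);q=p[k]
        if len(q)>6: print(f"{lo:.2f}",len(q),q.mean(0).round(4),"ext",(q[:,1].max()-q[:,1].min()).round(4),h[k].mean(0).round(0))
    k=l>.03;print("max l",np.sort(l)[-6:].round(4))
E
python3 - <<'E'
from h import *
w,d,P=snap("top");p=cloud(P,d).reshape(-1,3)
q=p[(np.hypot(p[:,0]-.474,p[:,1]-.237)<.08)&(p[:,2]>.006)&(p[:,2]<.07)];print("foot pts",len(q),q.mean(0),q.max(0),q.min(0))
E
```

```text
clock: 19.42
tool_pos: [0.4734, 0.2372, 0.3486]
ee_rot: [1.0, -0.002, -0.001, 0.0]
force: [-0.7, -0.0, -3.7]
opening: 0.0314
grip_force: 59.6
wrist 3977 [0.4734 0.2372 0.3486] [-1.5e-03 -6.0e-04 -1.0e+00]
0.00 845 [0.4848 0.2359 0.3425] ext 0.0372 [12. 47. 93.]
0.01 1221 [0.4864 0.236  0.3335] ext 0.0444 [11. 32. 98.]
0.02 886 [0.4894 0.2361 0.3244] ext 0.0492 [12. 32. 95.]
0.03 621 [0.4923 0.236  0.3137] ext 0.0528 [12. 33. 87.]
0.04 122 [0.4933 0.2363 0.3072] ext 0.0532 [16. 34. 86.]
0.05 19 [0.4958 0.2369 0.2939] ext 0.0234 [15. 60. 76.]
0.07 44 [0.4913 0.2362 0.2709] ext 0.0229 [17. 97. 74.]
0.08 19 [0.4909 0.2346 0.2679] ext 0.0237 [ 18. 121.  77.]
max l [0.0809 0.081  0.0811 0.0812 0.0813 0.0824]
scene 621 [0.4734 0.2371 0.3484] [-2.1e-03 -9.0e-04 -1.0e+00]
0.00 67 [0.488  0.2417 0.3427] ext 0.0334 [17. 48. 85.]
0.01 95 [0.489  0.2429 0.3333] ext 0.0419 [16. 33. 94.]
0.02 98 [0.4915 0.2435 0.3236] ext 0.0476 [17. 33. 90.]
0.03 99 [0.494  0.2428 0.3133] ext 0.0503 [17. 32. 81.]
0.04 64 [0.4956 0.2443 0.3038] ext 0.0512 [17. 31. 74.]
0.05 51 [0.495  0.2442 0.2933] ext 0.0446 [18. 33. 65.]
0.06 21 [0.4935 0.2421 0.2825] ext 0.0285 [16. 62. 56.]
0.07 57 [0.4884 0.2417 0.2721] ext 0.039 [ 18. 104.  72.]
0.08 17 [0.4905 0.242  0.2665] ext 0.0323 [23. 71. 81.]
0.09 15 [0.4837 0.2398 0.2513] ext 0.0163 [18. 94. 62.]
0.10 15 [0.4815 0.2409 0.2443] ext 0.0187 [26. 21. 92.]
max l [0.1048 0.105  0.1055 0.1068 0.1078 0.1082]
top 19 [0.4734 0.2372 0.3484] [-2.1e-03 -8.0e-04 -1.0e+00]
max l [0.0359 0.0367 0.0376 0.0381 0.0388 0.0423]
foot pts 527 [0.47579241 0.2158815  0.02175046] [0.54690013 0.309766   0.06462344] [0.41471381 0.16340269 0.00604257]
```

The stem came out and lifts 207 mm with no slip; its plug end is about 0.1076 m beyond the TCP along the tool axis, which fits the scene depth. Next I'll move in front of the camera, tilt 35°, and re-measure.

```bash
python3 -m handwheel '[[0.02,[0,0.02,0],[0,0,0]],[0.02,[0.0046,0.04,0],[0,0,0]],[0.02,[0,0.045,0],[0,0,0]],[0.02,[0,0.045,0],[0,0,0]],[0.02,[0,0.035,0],[0,0,0]],[0.02,[0,0.014,0],[0,0,0]],[0.02,[0,0,0],[-1.49,6.84,0]],[0.02,[0,0,0],[-1.49,6.84,0]],[0.02,[0,0,0],[-1.49,6.84,0]],[0.02,[0,0,0],[-1.49,6.84,0]],[0.02,[0,0,0],[-1.49,6.84,0]],[0.02,[0,0,0],[0,0,0]]]'
cat > chk.py <<'E'
from stem import *
def fitc(xy):
    A=np.c_[2*xy,np.ones(len(xy))]; s=np.linalg.lstsq(A,(xy**2).sum(1),rcond=None)[0]; return s[:2].round(4),np.sqrt(s[2]+s[:2]@s[:2]).round(4)
L=np.array([.628,.0055,.1]);yaw=np.radians(-12.3);zl=np.array([-np.sin(np.radians(35))*np.cos(yaw),-np.sin(np.radians(35))*np.sin(yaw),np.cos(np.radians(35))])
s=r.get_state();t=s["tool_pos"];M=R.from_quat(s["ee_rot"]).as_matrix()
print("tcp",t.round(4),"axis err tool deg",np.degrees(np.cross([0,0,1],M.T@-zl)).round(2))
e=t+.1076*M[:,2];print("plug",e.round(4),"delta tool mm",(1000*M.T@(L+.08*zl-e)).round(1),s["joints"].round(3))
E
python3 chk.py; python3 - <<'E'
from h import *
im,d,P=snap("wrist");np.savez("w6.npz",im=im,d=d,V=np.array(P["view"]));print(proj(P,[[.628,.0055,.1]]))
sc,ds,Ps=snap("scene")
np.savez("s6.npz",im=sc,d=ds)
out=np.zeros((500,800,3),np.uint8);out[:300,:400]=cv2.resize(im,(400,300));c=sc[120:290,180:350];out[:400,400:]=cv2.resize(c,(400,400),interpolation=2)
cv2.imwrite("pics/f1.png",out[:,:,::-1])
E
```

```text
clock: 21.12
tool_pos: [0.4765, 0.0386, 0.3493]
ee_rot: [0.954, -0.001, 0.293, 0.064]
force: [0.5, 0.7, -2.7]
opening: 0.0305
grip_force: 60.0
tcp [0.4765 0.0386 0.3493] axis err tool deg [ 0.06  0.07 -0.  ]
plug [0.5367 0.0253 0.2611] delta tool mm [-15.4  -3.5 105.5] [ 0.1   -0.251  1.892 -0.225  0.927  1.756]
[[248.02328989 157.77530306]]
```

```bash
python3 - <<'E'
from stem import *
z=np.load("w6.npz");P=optics.camera_params("wrist");P["view"]=z["V"];g=cv2.cvtColor(z["im"],cv2.COLOR_RGB2GRAY)
X=cloud(P,z["d"])
print(g[140:190:3,222:276:3]); print((X[140:190:3,222:276:3,2]*1000).round(0)); 
E
```

```text
[[133 114 136 120  66  79  80  80  78  77  73  68  63  63  62 117  97 136]
 [132 132 135  81  59  79  71  46  47  46  47  60  80  82  78  68  79 135]
 [132 134 136  61  62  63  48  47  48  48  48  47  53  81  80  70 119 135]
 [128 136 136  57  56  48  48  67  89  89  67  48  49  77  79  58 129 136]
 [125 136 133  57  50  47  81  92  92  93  93  80  49  47  78  60 135 135]
 [107 111  81  54  48  48  92  92  92  93  92  92  54  48  68  77 135 135]
 [ 92  75  61  55  47  54  91  91  93  92  92  91  63  48  54  75 135 117]
 [ 84  74  62  54  48  46  92  91  92  92  92  92  56  47  54  95 135 103]
 [ 81  73  71  68  63  47  88  92  92  92  91  92  47  54  59 111 134 106]
 [ 77  73  81  80  79  56  46  77  90  88  88  53  47  57  59  75  70 104]
 [ 75  71  84  81  84  90  65  77  88  92  90  88  81  74  67  71  95 103]
 [ 73  69  98  98  94  88 102 103 105 104 104 103 102 101  95  76 103 104]
 [111 105  92 101 102 104 106 109 110 109 109 108 108 106 103 100  96  94]
 [135 128 100 105 107 109 112 113 115 114 113 113 112 111 108 105 101  98]
 [112 100 105 109 112 114 116 119 120 119 119 118 
[... 1091 characters left out ...]
.  95.  69.
   67.  87.  90.  -0.]
 [ 36.  40.   9.  10.  10.  12.  91. 296. 298. 299. 298. 299. 297. 295.
   73.  76.  -0.   1.]
 [ 22.  26.  10.   9.  10. 316. 329. 331. 332. 331. 332. 333. 333. 333.
  328. 294.  -0.   0.]
 [ 12.  11.   9. 328. 329. 331. 333. 334. 335. 336. 336. 335. 335. 335.
  334. 333. 332.  -0.]
 [ 10.   8. 328. 332. 332. 335. 336. 338. 339. 337. 339. 339. 339. 337.
  337. 336. 335. 332.]
 [  9. 328. 332. 334. 336. 337. 339. 341. 341.  nan 343. 341. 342. 341.
  340. 339. 338. 336.]
 [327. 331. 335. 338. 340. 340. 342. 345. 343. 344. 345. 344. 344. 344.
  344. 341. 341. 340.]
 [330. 334. 337. 340. 341. 343. 344. 345. 346. 345. 346. 346. 346. 345.
  345. 343. 343. 343.]]
```

The glass is fully visible just above the porcelain in the wrist picture. I'll fit its centre and plane.

```bash
python3 - <<'E'
from stem import *
z=np.load("w6.npz");P=optics.camera_params("wrist");P["view"]=z["V"];g=cv2.cvtColor(z["im"],cv2.COLOR_RGB2GRAY);X=cloud(P,z["d"])
zz=X[...,2];roi=np.zeros_like(g,bool);roi[144:170,232:265]=1
m=(roi&(g>70)&(zz>.088)&(zz<.112)&(g<100)).astype(np.uint8)
n,Lb,st,c=cv2.connectedComponentsWithStats(m,connectivity=4);k=Lb[158,248];gm=Lb==k;print(st[k],c[k])
gx=X[gm];gx=gx[~np.isnan(gx).any(1)];ce=onplane(P,[c[k]],.1)[0];print("lens plane",ce.round(4),"depth mean",gx.mean(0).round(4),"med",np.median(gx,0).round(4))
f=roi&(np.linalg.norm(X-gx.mean(0),axis=2)<.0185)&((g<55)|gm);q=X[f];c0=q.mean(0);nrm=np.linalg.svd(q-c0)[2][2];nrm*=np.sign(nrm[2])
print("normal",nrm.round(3),len(q),"tilt",np.degrees(np.arccos(nrm[2])).round(1),"dir",np.degrees(np.arctan2(-nrm[1],-nrm[0])).round(1),"radius",(np.linalg.norm(gx-gx.mean(0),axis=1).max()).round(4))
s=r.get_state();t=s["tool_pos"];M=R.from_quat(s["ee_rot"]).as_matrix()
# stem belly from wrist in tool frame
m2=(z["im"].max(2)>45);p=X[m2&~np.isnan(zz)];q=(p-t)@M
k=(q[:,2]>-.01)&(q[:,2]<.12)&(np.hypot(q[:,0],q[:,1])<.04);q=q[k]
for lo in np.arange(0,.08,.01):
    j=q[(q[:,2]>=lo)&(q[:,2]<lo+.01)]
    if len(j)>20:
        A=np.c_[2*j[:,:2],np.ones(len(j))];s_=np.linalg.lstsq(A,(j[:,:2]**2).sum(1),rcond=None)[0];print(lo.round(2),len(j),s_[:2].round(4),np.sqrt(s_[2]+s_[:2]@s_[:2]).round(4),((j[:,1].min()+j[:,1].max())/2).round(4))
# scene: stem in tool frame
S=np.load("s6.npz");Ps=optics.camera_params("scene");Xs=cloud(Ps,S["d"]);q=(Xs.reshape(-1,3)-t)@M;h=S["im"].reshape(-1,3).max(1)
k=(q[:,2]>0)&(q[:,2]<.12)&(np.hypot(q[:,0],q[:,1])<.04)&(h>45);q=q[k]
for lo in np.arange(0,.12,.01):
    j=q[(q[:,2]>=lo)&(q[:,2]<lo+.01)]
    if len(j)>8:
        A=np.c_[2*j[:,:2],np.ones(len(j))];s_=np.linalg.lstsq(A,(j[:,:2]**2).sum(1),rcond=None)[0];print("s",lo.round(2),len(j),s_[:2].round(4),np.sqrt(s_[2]+s_[:2]@s_[:2]).round(4))
print(np.sort(q[:,2])[-5:])
E
```

```text
[238 149  20  20 324] [247.55246914 158.32098765]
lens plane [0.6272 0.0062 0.1   ] depth mean [0.6269 0.0063 0.1007] med [0.627  0.0063 0.1008]
normal [-0.559  0.128  0.819] 501 tilt 35.0 dir -12.9 radius 0.014
0.0 917 [-0.0018  0.0008] 0.0172 0.0009
0.01 1212 [-0.0016  0.0008] 0.0206 0.0009
0.02 836 [-0.0014  0.0007] 0.0235 0.0005
0.03 622 [-0.0017  0.0007] 0.0256 0.0005
0.04 73 [-0.0029  0.0007] 0.027 0.0005
0.07 57 [-0.0017  0.0005] 0.0196 0.0012
s 0.0 58 [ 0.0028 -0.0015] 0.0148
s 0.01 74 [ 0.0029 -0.0024] 0.0182
s 0.02 84 [ 0.0027 -0.0019] 0.0221
s 0.03 86 [ 0.0021 -0.0015] 0.0245
s 0.04 86 [ 0.0021 -0.0017] 0.0252
s 0.05 71 [ 0.0027 -0.0016] 0.0234
s 0.06 58 [ 0.0024 -0.0016] 0.02
s 0.07 66 [ 0.0023 -0.0017] 0.0175
s 0.08 29 [ 0.011  -0.0068] 0.0104
s 0.09 31 [ 0.0015 -0.0014] 0.0091
s 0.1 23 [ 0.0011 -0.0017] 0.0089
[0.10681538 0.10737212 0.10795118 0.10870319 0.1095167 ]
```

Wrist-consistent values:
- Lens centre (0.6270, 0.0062, 0.100), tilt 35.0°, yaw -12.5°.
- Stem axis parallel to the tool axis, at (-1.6, 0.7) mm in the tool frame.

```bash
sed -i 's/L=np.array(.*\]);yaw=np.radians(-12.3)/L=np.array([.627,.0062,.1]);yaw=np.radians(-12.5)/; s/e=t+.1076\*M\[:,2\]/e=t+M@[-.0016,.0007,.1076]/' chk.py; python3 chk.py
```

```text
tcp [0.4776 0.0383 0.35  ] axis err tool deg [-0.05  0.11  0.  ]
plug [0.5363 0.0243 0.2609] delta tool mm [-15.6  -5.3 104.9] [ 0.099 -0.248  1.888 -0.224  0.929  1.755]
```

```bash
python3 -m handwheel '[[0.02,[-0.0156,-0.005,0.01],[0,0,0]],[0.02,[0,0,0.025],[0,0,0]],[0.02,[0,0,0.03],[0,0,0]],[0.02,[0,0,0.025],[0,0,0]],[0.02,[0,0,0.01],[0,0,0]],[0.02,[0,0,0.005],[0,0,0]],[0.02,[0,0,0],[0,0,0]],[0.02,[0,0,0],[0,0,0]]]'
python3 chk.py; python3 -m handwheel '[[0.02,[0,0,0],[0,0,0]]]';python3 chk.py
python3 - <<'E'
from h import *
sc,ds,Ps=snap("scene");im,d,P=snap("wrist");tp,_,_=snap("top");s=r.get_state();t=s["tool_pos"];M=R.from_quat(s["ee_rot"]).as_matrix()
out=np.zeros((600,800,3),np.uint8);out[:300,:400]=cv2.resize(im,(400,300));out[:400,400:]=cv2.resize(sc[140:290,180:330],(400,400),interpolation=2);out[300:600,:400]=cv2.resize(tp[130:280,120:320],(400,300),interpolation=2)
cv2.imwrite("pics/f2.png",out[:,:,::-1])
q=(cloud(Ps,ds).reshape(-1,3)-t)@M;h=sc.reshape(-1,3).max(1);k=(q[:,2]>0)&(q[:,2]<.13)&(np.hypot(q[:,0],q[:,1])<.03)&(h>45);print("plug end l",np.sort(q[k][:,2])[-6:].round(4))
E
```

```text
clock: 22.22
tool_pos: [0.5238, 0.0298, 0.2552]
ee_rot: [0.954, -0.002, 0.294, 0.064]
force: [-0.4, -1.0, -2.6]
opening: 0.0305
grip_force: 60.1
tcp [0.5238 0.0298 0.2552] axis err tool deg [-0.02 -0.06  0.  ]
plug [0.5828 0.0157 0.1663] delta tool mm [-0.9 -0.5  0.3] [ 0.065 -0.069  1.958 -0.259  0.676  1.794]
clock: 22.35
tool_pos: [0.5237, 0.0298, 0.255]
ee_rot: [0.954, -0.002, 0.294, 0.064]
force: [-0.6, 0.3, -2.7]
opening: 0.0307
grip_force: 60.1
tcp [0.5237 0.0298 0.255 ] axis err tool deg [-0.02 -0.05  0.  ]
plug [0.5827 0.0157 0.1661] delta tool mm [-0.7 -0.5  0.1] [ 0.065 -0.069  1.959 -0.259  0.676  1.794]
plug end l [0.1058 0.1059 0.1061 0.1067 0.1071 0.1084]
```

View pics/f2.png

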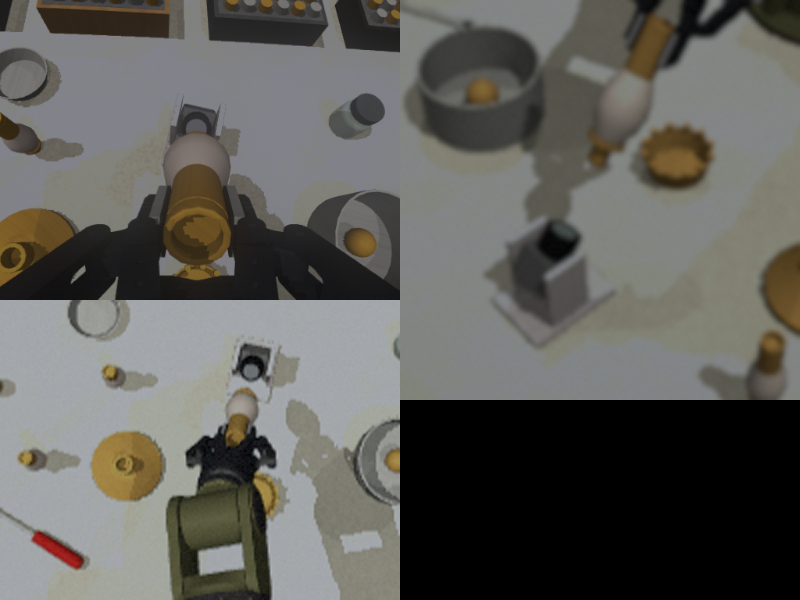

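The final view shows the stem held plug-first on the lens axis (crop, right: plug near (600,155), glass near (562,235)). The ball is in the pot at (483,90), and the foot and bystanders are in place. The remaining error is under 1 mm and 0.1°, so I'm handing in.

```bash
python3 -m handwheel '[[0.02,[-0.0007,-0.0005,0],[0,0,0]],[0.02,[0,0,0],[0,0,0]],[0.02,[0,0,0],[0,0,0]],[0.02,[0,0,0],[0,0,0]]]'; python3 chk.py; python3 -c "
from plant import r
print(r.sign_off())"
```

```text
clock: 23.0
tool_pos: [0.5232, 0.0301, 0.254]
ee_rot: [0.954, -0.002, 0.294, 0.064]
force: [0.1, -0.1, -2.6]
opening: 0.0306
grip_force: 60.1
tcp [0.5232 0.0301 0.254 ] axis err tool deg [-0.02 -0.01  0.  ]
plug [0.5821 0.0161 0.165 ] delta tool mm [ 0.4 -0.  -0.4] [ 0.067 -0.069  1.961 -0.26   0.675  1.796]
the job is handed in; nothing more can be done
None
```

Handed in at 23 s, no verdict returned: the ball was lowered into the pot and released at the floor, and the stem is held steady plug-first on the lens axis, 80 mm from the glass (within about 1 mm and 0.1° by my measurement).

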